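Load the slide carrier under the cell counter's spring flap

TASK

Load the cell counter with the fingertips: press the long bar beside the loading track down with one fingertip so that the spring flap stands open, and while holding it open push the slide carrier by its upright end tab with the other fingertip, under the flap, until it is fully home against the stop. Then take the hand away so that the flap falls shut behind the carrier's block. Do not lift the carrier or tip it up, and leave the culture flask, the bottle and the stack of dishes where they are.

Things in the scene. Friction and masses are not known exactly. Their poses are not given: they have to be found in the camera images.
- counter: Cell counter, fixed. Grey base 375 x 160 mm, 16 mm high; white housing at its far end, top 76 mm above the table. Origin: on the table, mid-track, under the flap's front edge; x = push direction along the track, y left, z up. All counter x, y below are in this frame.
- track_entry (a point): Mid-track point on the track floor under the flap's front edge (counter x = 0, y = 0, 16 mm above the table). The track is the base's top, between two rails 9 mm high with a 50 mm inner gap, from x = -175 mm to the stop.
- stop (a point): Mid-track point on the track floor at the stop: the housing's front face, counter x = +64 mm.
- flap (a joint): Flap angle, rad: 0 shut, grows as it opens, limit 0.7. Black roof plate (counter x = 0 to 63, y = -50 to +30 mm) with a front skirt whose bottom, shut, is 9 mm above the track floor and blocks the carrier's block; above 0.40 rad the block passes freely. A spring shuts it.
- axle (a point): Flap's hinge axle at the flap's front edge: counter x = 0, y = -50 mm, 38 mm above the table; it runs along counter x. Flap (to its left) and press bar (to its right) are one rigid rocker: pressing the bar down raises the flap. About 3 N starts it, about 5 N holds it at 0.55 rad.
- bar_top (a point): On the press bar's upper face, mid-length, 34 mm from the axle. Aluminium strip 4 mm thick, counter x = -175 to -30 mm, 6 to 50 mm right of the axle (y = -56 to -100 when level). Shut, it slants up outwards by 0.55 rad, outer edge 66 mm high; at flap 0.55 it is level, top 40 mm above the table, 20 mm free below. A fingertip can slide along it.
- carrier: Loose aluminium slide carrier, about 0.16 kg, between the rails (2 mm play a side), aligned, block wholly outside the flap. Origin: centre of the block's underside, x to its front. Block 56 x 46 x 18 mm (x -28 to 28); behind it a strip 30 wide, 6 high, ending in an upright tab. Home: front on the stop, origin at counter x = +36 mm, strip under the shut flap, tab outside.
- carrier_tab (a point): Where to push: middle of the rear face of the carrier's upright tab, 75 mm behind the carrier's origin, 30 mm above the track floor. Tab 44 mm wide, 5 mm thick, 42 mm high (top 58 mm above the table).
- flask: Bystander: clear culture flask lying flat, 85 x 60 x 30 mm with a blue cap; origin centre of its underside. To the left of the track.
- bottle: Bystander: white bottle, 58 mm diameter, 110 mm tall; origin centre of its underside. To the left of the counter.
- dishes: Bystander: stack of three clear dishes, 60 mm diameter, about 40 mm tall; origin centre of its underside. To the right of the press bar.
Things that resemble listed ones, but are neither listed nor needed, are in the scene too. What is shaped like the carrier but orange is not meant.

How it is judged:
By the outcome, as a careful person would: the job done as asked, in the order asked, and still so for the second after the job is handed in, with the robot touching nothing.
It also fails if it takes over 38 s, if anything falls off the work surface, if the arm or the gripper's body presses on something with over 40 N, if the wrist force passes 120 N, or if a joint passes its speed limit or range.

ROBOT

A 7-joint arm with a two-finger parallel gripper is mounted at the origin on the work surface. World frame = base frame: x ahead of the robot, y to its left, z up, the work surface at z = 0. Lengths are in m, angles in rad, forces in N, time in s.
With the tool pointing down it reaches from about 0.425 to 0.875 m from the base axis. Payload 4.7 kg.
Tool frame: the origin (TCP) lies at the very end of the fingers, on their centre line; the grasp point (between the pads) lies 19 mm behind it; z points along the fingers, y is the line along which they close (so a half turn about z gives the same grasp; the last joint's range is limited). The gripper opens to 87 mm and grips with 3 to 60 N. Pads are 19 mm wide; open, the fingers measure 117 mm over their backs; the gripper's body (75 mm by 190 mm) begins 51 mm behind the grasp point.
Start: joints at [1.328, 0.321, -0.07, 1.45, 0.023, 1.371, -0.057], TCP at [0.165, -0.629, 0.223] pointing down, gripper open.
Joint ranges: [-2.86, 2.86], [-0.3, 2.09], [-1.38, 1.24], [0.06, 2.45], [-1.56, 4.7], [0.09, 2.05], [-2.69, 2.69]. Speed limits (rad/s): [2.57, 2.57, 3.14, 3.14, 3.14, 3.14, 3.14].

INTERFACE

Orientations are given as a unit quaternion [w, x, y, z].
In Python, from station import telemetry, vision, job gives the robot as it stands.
- The arm moves only by the tool arm_command, never from a script. Its argument "motion" is a list of rows, each a list of 3 entries, a list of its own where there are three numbers: the shift along the world's x, y, z in m, then the turn about the world's z in degrees, then the finger opening in m, from 0 to 0.087. In form: [[[x, y, z], spin, fingers], ...]. A call has 1 to 5 rows; each row shifts and turns the commanded pose from where the row before left it; what a row does not reach is not made up. A row lasts 1/12 s, in which the tool goes at most 41.7 mm and 7.16 degrees, less where a joint would pass 70% of its speed; a pose out of reach is approached as far as the arm can. A call is refused whole if a number of a shift passes 0.0417 or a number of a turn 7.16, either way. A call with a gripper value outside its range is refused whole. The fingers move at their own pace and stop on an object; "squeeze" is the grip in N (left out, the last holds). Time passes only in rows, so rows that do not move let the fingers close. It gives the time, the measured TCP pose, the force, the opening and the grip force at its end, in the units of the state.
- telemetry.get_obs(): the state, without advancing time (a new reading comes with each control period).
- vision.grab_frame(name): name is "side" or "top"; returns the picture (420x560x3 uint8, red, green, blue); there is no depth.
- vision.camera_info(name): a dict with "intrinsics" (3x3 intrinsics, pixels), "k1" (the pictures are not rectified: a ray, as slopes to the right and down, at radius r is drawn at 1 + k1 r^2 times it, then the intrinsics apply), "origin" and "rotation" of the camera in the world. Camera axes: x right, y up, looking along -z (the intrinsics and any distortion apply to the point x, -y, -z); pixel columns grow to the right and rows downward; lengths in m; the calibration is good to about 2 mm. A picture is of the moment at which its call begins. camera_info takes no time and is no camera call.
- job.job_done(): hands the job in; it is judged then, once.
Trained networks look in the newest picture that a camera, given by its name, has taken for a name from the list of things; names that differ only in an ending like _2 or _b are one class to them, and where a whole thing is asked for, a point or a joint stands for the part that bears it (a point fixed in the world has none). Each returns a list of dicts, best first, with "conf" (0 to 1); they miss things now and then, are a little off and sometimes report something else, mostly with a low value. They report only what shows in the picture. A call takes as long as a camera call. They do not tell look-alikes from the thing itself.
- vision.silhouettes(label, camera): "region" (420x560 bool, what is visible of it) and "box" ([left, top, width, height] in pixels, round what is visible of it).
The state is a dict: "time_s": time; "joints": joint angles; "joint_vel": joint speeds; "joint_torque": joint torques, N m; "tcp_pos": TCP position; "ee_rot": TCP orientation; "contact_force": force on the tool from outside, world axes, zero at the start; "torque": the same for the moment, N m; "width": opening from 0.0 (shut) to 1.0 (fully open); "finger_force": force on a finger pad.
Only numpy, scipy, OpenCV 4.12 (cv2) and the standard library are available. Lean on these libraries where they do the work, as an engineer would, in place of code of your own. Each camera call takes 0.05 s, during which the arm holds its last target. There are 200 camera calls.

## Working session

There is one attempt and no reset: what is moved stays moved. The work goes in short steps, Python scripts to look and compute and a tool call to move; the robot and the scene stay as the last step left them, time stands still between calls to the robot, and variables do not carry over. Pictures are saved under pics/ and viewed, at most 10 in all, crops included, and the job is handed in when it is done.

Besides the shell and the picture viewer there is one more tool, called after "Request:" as name([rows], argument=value, ...), one row to a line, values as JSON. arm_command: Moves the arm, as the interface text tells. Its arguments: {"type":"object","properties":{"motion":{"type":"array"},"squeeze":{"type":"number"}},"required":["motion"]}

```bash
mkdir -p pics; ls; python3 - <<'E'
from station import telemetry, vision
import cv2,numpy as np
ims=[]
for c in("top","side"):
    im=vision.grab_frame(c); cv2.imwrite(f"pics/{c}0.png",im[:,:,::-1]); 
    i=vision.camera_info(c); print(c,{k:np.round(v,4).tolist() for k,v in i.items()})
    for n in("counter","carrier","flap","bar_top","carrier_tab"):
        for d in vision.silhouettes(n,c): print(c,n,round(d["conf"],2),d["box"],int(d["region"].sum()))
print(telemetry.get_obs())
E
```

```text
pics
top {'intrinsics': [[542.0386, 0.0, 285.0269], [0.0, 542.0386, 209.3475], [0.0, 0.0, 1.0]], 'k1': -0.1049, 'origin': [0.539, 0.0413, 1.2592], 'rotation': [0.714, 0.0335, -0.0124, -0.6992]}
top counter 0.81 [247.6, 105.7, 103.8, 181.0] 10958
top carrier 0.74 [370.6, 261.0, 46.6, 42.0] 818
top carrier 0.62 [280.7, 206.8, 29.3, 50.6] 801
top flap 0.77 [269.2, 167.3, 76.2, 101.7] 2446
top bar_top 0.62 [267.9, 166.3, 78.9, 102.2] 2456
top carrier_tab 0.96 [366.4, 266.0, 51.8, 34.8] 800
top carrier_tab 0.82 [284.0, 210.0, 24.8, 43.2] 712
top carrier_tab 0.74 [267.0, 166.3, 75.6, 101.5] 2459
side {'intrinsics': [[544.2225, 0.0, 286.9327], [0.0, 544.2225, 192.4666], [0.0, 0.0, 1.0]], 'k1': -0.0985, 'origin': [0.5643, 0.9064, 0.7671], 'rotation': [-0.0415, -0.0127, 0.4282, 0.9026]}
side counter 0.83 [184.2, 166.1, 183.4, 83.2] 11349
side carrier 0.8 [347.3, 136.9, 38.8, 34.1] 755
side carrier 0.71 [291.2, 190.9, 53.9, 32.5] 926
side flap 0.75 [244.8, 165.1, 108.9, 57.1] 2472
side bar_top 0.62 [245.8, 167.9, 110.9, 50.4] 2499
side bar_top 0.27 [292.6, 145.7, 26.6, 27.9] 566
side carrier_tab 0.84 [288.4, 190.3, 55.1, 27.8] 845
side carrier_tab 0.7 [343.1, 134.7, 42.5, 36.1] 731
{'time_s': 0.6, 'joints': array([ 1.32811672,  0.32096986, -0.07007453,  1.45050104,  0.02262925,
        1.3708248 , -0.05690102]), 'joint_vel': array([-7.76918841e-04, -9.83925671e-04,  3.87027598e-04,  5.05895511e-05,
        3.41319149e-04,  5.69635283e-04,  1.01111397e-03]), 'joint_torque': array([-4.22293242e-04, -4.90803909e+01, -4.02802387e-01, -3.12613142e+01,
       -6.35514851e-02,  3.38091259e-02,  7.06137962e-05]), 'tcp_pos': array([ 0.16503126, -0.62871311,  0.2226054 ]), 'ee_rot': array([ 4.79943269e-05,  9.91769365e-01,  1.28037194e-01, -3.54039029e-05]), 'contact_force': array([-0.50565608,  0.59481096, -0.13687352]), 'torque': array([-0.03049778,  0.00043208, -0.01002667]), 'finger_force': 0.0, 'width': 1.0005682913378977}
```

View pics/top0.png

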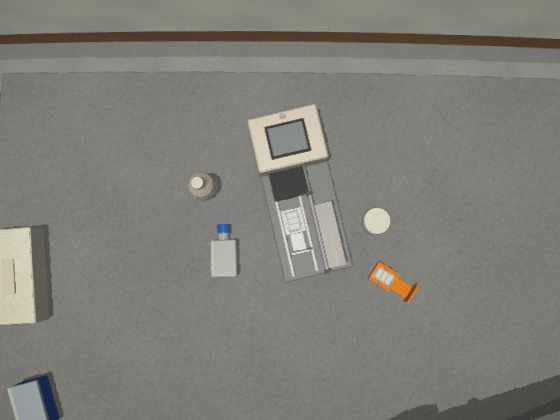

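View pics/side0.png

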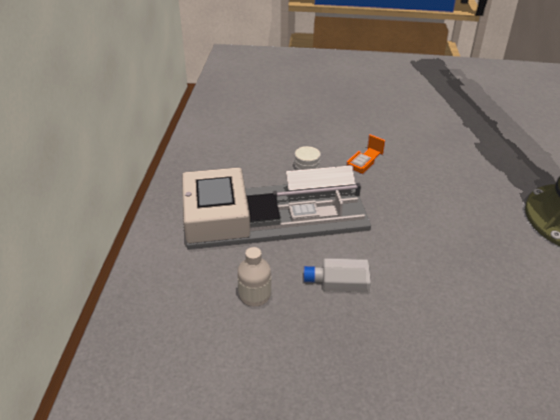

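The carrier candidates are the grey one in the track (top 295,230) and the orange one (top 392,282). The task rules out orange, so the grey one between the rails is meant. I'll check it in an enlarged crop.

```bash
python3 - <<'E'
import cv2
a=cv2.imread("pics/top0.png")[160:290,240:360]; a=cv2.resize(a,None,fx=4.6,fy=4.6,interpolation=cv2.INTER_CUBIC)
cv2.imwrite("pics/topc.png",a)
b=cv2.imread("pics/side0.png")[155:250,180:380]; cv2.imwrite("pics/sidec.png",cv2.resize(b,None,fx=4,fy=4,interpolation=cv2.INTER_CUBIC))
E
```

```text
(no output)
```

View pics/topc.png

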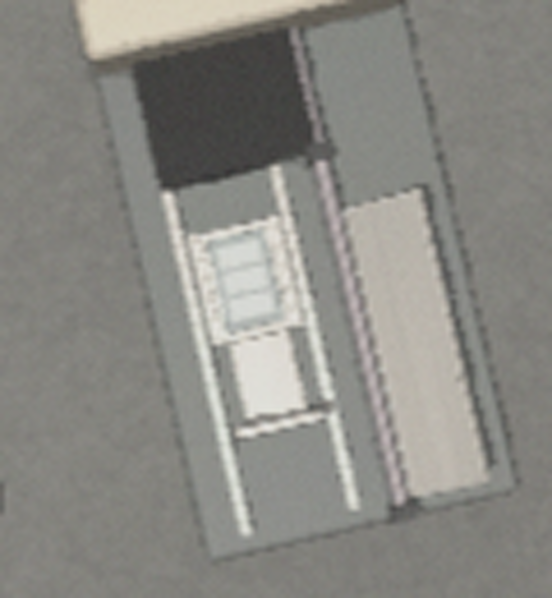

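View pics/sidec.png

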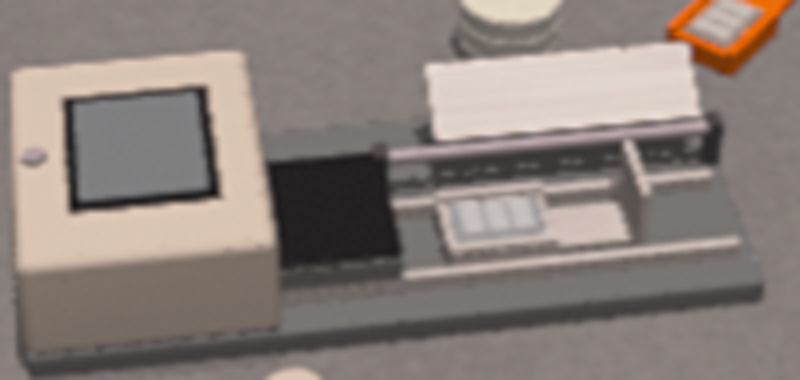

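The crop confirms it: the grey carrier sits between the white rails, with its tab at top-crop (285,422) and side-crop (635,165). Next I fit the counter pose from the corners I read off.

```bash
cat > h.py <<'E'
import numpy as np
from scipy.spatial.transform import Rotation as R
from scipy.optimize import least_squares
from station import vision
def proj(cam,P):
    i=vision.camera_info(cam);q=i["rotation"];K=np.array(i["intrinsics"])
    p=R.from_quat([q[1],q[2],q[3],q[0]]).inv().apply(np.atleast_2d(P)-i["origin"])
    s=np.c_[p[:,0],-p[:,1]]/-p[:,2:3]; s=s*(1+i["k1"]*(s**2).sum(1,keepdims=True))
    return s*[K[0,0],K[1,1]]+[K[0,2],K[1,2]]
E
cat > fit.py <<'E'
from h import *
t=lambda a:(np.array(a)+.5)/4.6-.5+[240,160]
s=lambda a:(np.array(a)+.5)/4-.5+[180,155]
bf,br,yi,yo,zi,zo=-.030,-.175,-.0541,-.0916,.0428,.0658
pts=[("top",t([420,187]),[bf,yo,zo]),("top",t([345,207]),[bf,yi,zi]),("top",t([492,478]),[br,yo,zo]),("top",t([410,500]),[br,yi,zi]),
("top",t([160,190]),[0,.030,.040]),("top",t([313,155]),[0,-.050,.040]),
("top",t([247,535]),["r",.027,.025]),("top",t([353,510]),["r",-.027,.025]),
("side",s([428,63]),[bf,yo,zo]),("side",s([690,45]),[br,yo,zo]),
("side",s([740,241]),["r",.027,.025]),("side",s([712,174]),["r",-.027,.025])]
tab=[("top",t([238,435]),.022),("top",t([333,412]),-.022),("side",s([625,142]),-.022)]
def W(p,X):
    c,n=np.cos(p[2]),np.sin(p[2]);return [p[0]+c*X[0]-n*X[1],p[1]+n*X[0]+c*X[1],X[2]]
def res(p):
    r=[]
    for c,px,X in pts:
        X=[p[3] if X[0]=="r" else X[0]]+X[1:]
        r.append(proj(c,W(p,X))[0]-px)
    return np.array(r)
f=least_squares(lambda p:res(p).ravel(),[.6,.03,.2,-.175],loss="soft_l1");p=f.x
print("pose",p.round(4),np.degrees(p[2]));print(res(p).round(1).tolist())
for c,px,y in tab:
    g=least_squares(lambda q:proj(c,W(p,[q[0],y+q[1],.058]))[0]-px,[-.14,0]);print(c,"tab rear x,dy",g.x.round(4))
for n,X in dict(entry=[0,0,.016],bar=[-.1,-.084,.04],tab=[-.14,0,.046]).items(): print(n,np.round(W(p,X),4))
E
python3 fit.py
```

```text
pose [ 0.6441  0.0739  0.249  -0.175 ] 14.268721039128398
[[-0.3, 0.4], [-0.8, 0.6], [-0.8, 1.4], [-0.1, 0.0], [0.0, -0.0], [1.3, -0.5], [0.0, 0.1], [0.2, 0.2], [-0.7, 0.2], [-0.6, -1.1], [-0.3, -0.3], [-0.1, -0.2]]
top tab rear x,dy [-0.1253 -0.0025]
top tab rear x,dy [-0.1249 -0.0054]
side tab rear x,dy [-0.1234  0.0017]
entry [0.6441 0.0739 0.016 ]
bar [ 0.5678 -0.0322  0.04  ]
tab [0.5084 0.0394 0.046 ]
```

Fit is good to about 1 px. In counter x the tab's rear is at -125 mm, so it has 86 mm to go. The tool yaw (14.7°) is almost the counter yaw (14.3°) already. I'll move to above counter (-150, -38.5), which is world (0.508, 0.0), with a 65 mm opening. That puts one finger behind the tab and the other over the bar.

Request:
arm_command([
  [[0.028, 0.028, 0], -0.4, 0.065],
  [[0.028, 0.028, 0], 0, 0.065],
  [[0.028, 0.028, 0], 0, 0.065],
  [[0.028, 0.028, 0], 0, 0.065],
  [[0.028, 0.028, 0], 0, 0.065],
])

```text
time_s: 1.02
tcp_pos: [0.3061, -0.4873, 0.2228]
ee_rot: [0.0, 0.992, 0.124, 0.0]
contact_force: [0.3, -0.0, -0.3]
width: 0.769
finger_force: 0.0
```

Request:
arm_command([
  [[0.028, 0.028, 0], 0, 0.065],
  [[0.028, 0.028, 0], 0, 0.065],
  [[0.028, 0.028, 0], 0, 0.065],
  [[0.028, 0.028, 0], 0, 0.065],
  [[0.009, 0.037, 0], 0, 0.065],
])

```text
time_s: 1.43
tcp_pos: [0.4296, -0.3383, 0.2227]
ee_rot: [0.0, 0.992, 0.126, 0.001]
contact_force: [0.9, 1.0, 0.4]
width: 0.746
finger_force: 0.0
```

Request:
arm_command([
  [[0.009, 0.037, 0], 0, 0.065],
  [[0.009, 0.037, 0], 0, 0.065],
  [[0.009, 0.037, 0], 0, 0.065],
  [[0.009, 0.037, 0], 0, 0.065],
  [[0.009, 0.037, 0], 0, 0.065],
])

```text
time_s: 1.85
tcp_pos: [0.4712, -0.1529, 0.2229]
ee_rot: [0.0, 0.992, 0.125, 0.0]
contact_force: [0.5, -0.9, 1.2]
width: 0.747
finger_force: 0.0
```

Request:
arm_command([
  [[0.0073, 0.0305, 0], 0, 0.065],
  [[0.0073, 0.0305, 0], 0, 0.065],
  [[0.0073, 0.0305, 0], 0, 0.065],
  [[0.0073, 0.0305, 0], 0, 0.065],
  [[0.0073, 0.0305, 0], 0, 0.065],
])

```text
time_s: 2.27
tcp_pos: [0.5077, -0.0007, 0.223]
ee_rot: [0.0, 0.992, 0.125, 0.0]
contact_force: [1.0, 0.1, -0.3]
width: 0.745
finger_force: 0.0
```

Request:
arm_command([
  [[0, 0, -0.04], 0, 0.065],
  [[0, 0, -0.04], 0, 0.065],
  [[0, 0, -0.04], 0, 0.065],
  [[0, 0, -0.018], 0, 0.065],
  [[0, 0, 0], 0, 0.065],
])

```text
time_s: 2.68
tcp_pos: [0.5036, -0.0022, 0.0801]
ee_rot: [-0.001, 0.992, 0.125, -0.004]
contact_force: [-0.2, -0.8, 0.2]
width: 0.749
finger_force: 0.0
```

```bash
python3 - <<'E'
from h import *
from station import telemetry
import cv2
o=telemetry.get_obs();print(o["time_s"],o["tcp_pos"],o["ee_rot"],o["contact_force"])
a=vision.grab_frame("side")[120:260,200:390,::-1]
b=vision.grab_frame("top")[160:300,240:380,::-1]
r=lambda x:cv2.resize(x,None,fx=560/x.shape[0]*.5*1.0,fy=560/x.shape[0]*.5,interpolation=cv2.INTER_CUBIC)
cv2.imwrite("pics/m1.png",np.hstack([cv2.resize(a,(434,320),interpolation=2),cv2.resize(b,(320,320),interpolation=2)]))
E
```

```text
2.6833 [ 0.50359561 -0.00215664  0.08012815] [-0.00111297  0.99217427  0.12478105 -0.00431976] [-0.2207582  -0.79029601  0.24578308]
```

View pics/m1.png

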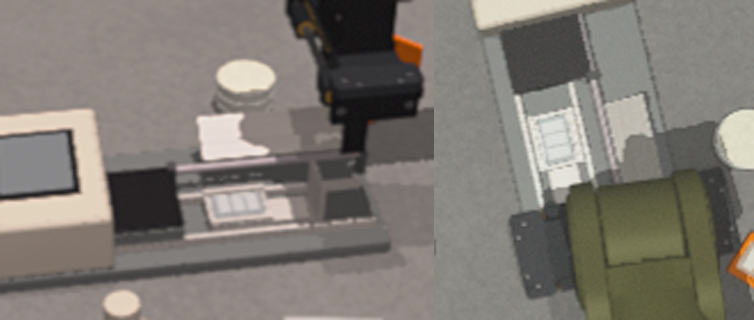

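The side view has the left finger above and behind the tab, with its tip at crop (355,165). The tab is at (315,170), and the flask, bottle and dishes are untouched. I'll let it settle, then press.

Request:
arm_command([
  [[0, 0, 0], 0, 0.065],
  [[0, 0, 0], 0, 0.065],
])

```text
time_s: 2.95
tcp_pos: [0.5094, -0.0023, 0.0868]
ee_rot: [0.001, 0.992, 0.124, 0.002]
contact_force: [0.2, 0.3, 0.8]
width: 0.746
finger_force: 0.0
```

Request:
arm_command([
  [[0, 0, -0.009], 0, 0.065],
  [[0, 0, -0.009], 0, 0.065],
  [[0, 0, -0.009], 0, 0.065],
  [[0, 0, -0.009], 0, 0.065],
  [[0, 0, -0.006], 0, 0.065],
])

```text
time_s: 3.37
tcp_pos: [0.508, -0.0033, 0.0419]
ee_rot: [0.001, 0.992, 0.125, 0.0]
contact_force: [0.9, -4.2, 5.9]
width: 0.746
finger_force: 2.4
```

Request:
arm_command([
  [[0, 0, 0], 0, 0.065],
  [[0, 0, 0], 0, 0.065],
])

```text
time_s: 3.53
tcp_pos: [0.5076, -0.0029, 0.0424]
ee_rot: [0.0, 0.992, 0.124, -0.0]
contact_force: [0.1, -4.2, 4.6]
width: 0.749
finger_force: 1.9
```

Request:
arm_command([
  [[0, 0, -0.0025], 0, 0.065],
  [[0, 0, 0], 0, 0.065],
])

```text
time_s: 3.7
tcp_pos: [0.5078, -0.003, 0.0403]
ee_rot: [0.001, 0.992, 0.124, 0.0]
contact_force: [-0.2, -4.3, 4.4]
width: 0.75
finger_force: 2.4
```

```bash
python3 - <<'E'
from h import *
from station import telemetry
import cv2
o=telemetry.get_obs();print(o["tcp_pos"],o["contact_force"])
a=vision.grab_frame("side")[150:260,220:390,::-1]
cv2.imwrite("pics/m2.png",cv2.resize(a,None,fx=4,fy=4,interpolation=2))
E
```

```text
[ 0.5077695  -0.00298096  0.04029355] [-0.17780144 -4.27658338  4.35924988]
```

View pics/m2.png

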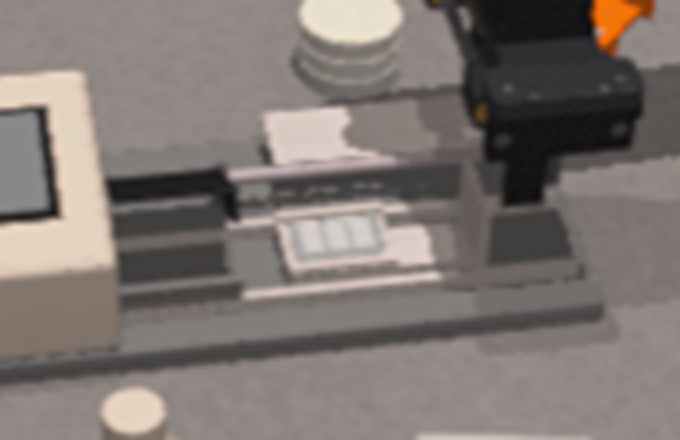

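The flap stands open (crop 170,190) and the finger (520,190) is behind the tab (472,215). Now I push along (0.969, 0.247).

Request:
arm_command([
  [[0.0078, 0.002, 0], 0, 0.065],
  [[0.0058, 0.0015, 0], 0, 0.065],
  [[0.0048, 0.0012, 0], 0, 0.065],
  [[0.0058, 0.0015, 0], 0, 0.065],
  [[0.0058, 0.0015, 0], 0, 0.065],
])

```text
time_s: 4.17
tcp_pos: [0.5355, 0.006, 0.0395]
ee_rot: [-0.0, 0.992, 0.125, -0.003]
contact_force: [-7.9, -2.6, 7.7]
width: 0.749
finger_force: 4.4
```

Request:
arm_command([
  [[0.0058, 0.0015, 0], 0, 0.065],
  [[0.0058, 0.0015, 0], 0, 0.065],
  [[0.0058, 0.0015, 0], 0, 0.065],
  [[0.0058, 0.0015, 0], 0, 0.065],
  [[0.0058, 0.0015, 0], 0, 0.065],
])

```text
time_s: 4.58
tcp_pos: [0.5646, 0.0136, 0.0396]
ee_rot: [-0.0, 0.992, 0.125, -0.003]
contact_force: [-6.8, -2.5, 7.9]
width: 0.747
finger_force: 4.3
```

```bash
python3 - <<'E'
from h import *
from station import telemetry
import cv2
o=telemetry.get_obs();print(o["tcp_pos"],o["contact_force"])
a=vision.grab_frame("side")[150:260,220:390,::-1]
cv2.imwrite("pics/m3.png",cv2.resize(a,None,fx=4,fy=4,interpolation=2))
E
```

```text
[0.56459163 0.01357575 0.0395795 ] [-6.77193569 -2.4730754   7.92175344]
```

View pics/m3.png

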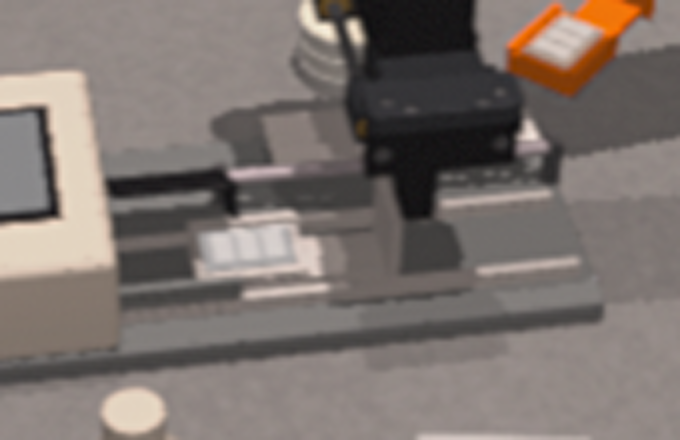

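The carrier's block (crop 245,245) is flat and passing under the open flap, with about 43 mm to go.

Request:
arm_command([
  [[0.0068, 0.0017, 0], 0, 0.065],
  [[0.0068, 0.0017, 0], 0, 0.065],
  [[0.0068, 0.0017, 0], 0, 0.065],
  [[0.0068, 0.0017, 0], 0, 0.065],
  [[0.0058, 0.0015, 0], 0, 0.065],
])

```text
time_s: 5.05
tcp_pos: [0.5982, 0.0221, 0.0395]
ee_rot: [-0.0, 0.992, 0.125, -0.002]
contact_force: [-5.3, -2.1, 6.0]
width: 0.746
finger_force: 3.6
```

Request:
arm_command([
  [[0.0029, 0.0007, 0], 0, 0.065],
  [[0.0029, 0.0007, 0], 0, 0.065],
  [[0.001, 0.0002, 0], 0, 0.065],
])

```text
time_s: 5.3
tcp_pos: [0.605, 0.0239, 0.0394]
ee_rot: [-0.001, 0.992, 0.125, -0.002]
contact_force: [-6.1, -1.9, 5.8]
width: 0.746
finger_force: 3.5
```

Request:
arm_command([
  [[0.0015, 0.0004, 0], 0, 0.065],
  [[0.0015, 0.0004, 0], 0, 0.065],
  [[0, 0, 0], 0, 0.065],
])

```text
time_s: 5.55
tcp_pos: [0.6052, 0.0239, 0.0394]
ee_rot: [0.0, 0.992, 0.125, -0.005]
contact_force: [-11.9, -3.9, 11.7]
width: 0.745
finger_force: 7.3
```

Request:
arm_command([
  [[0.0015, 0.0004, 0], 0, 0.065],
  [[0, 0, 0], 0, 0.065],
])

```text
time_s: 5.72
tcp_pos: [0.6052, 0.0239, 0.0394]
ee_rot: [0.0, 0.992, 0.125, -0.007]
contact_force: [-17.0, -4.2, 16.7]
width: 0.745
finger_force: 9.3
```

```bash
python3 - <<'E'
from h import *
import cv2
a=vision.grab_frame("side")[150:260,220:390,::-1]
cv2.imwrite("pics/m4.png",cv2.resize(a,None,fx=4,fy=4,interpolation=2))
E
```

```text
(no output)
```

View pics/m4.png

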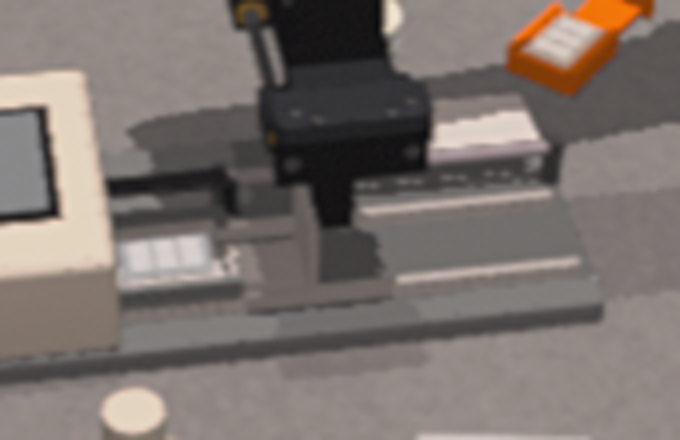

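The block is against the housing (crop 120,260), flat, and the push force rose to 17 N with no further travel, so it is home. I'll back off with the flap held open, then lift.

Request:
arm_command([
  [[-0.0029, -0.0007, 0], 0, 0.065],
  [[-0.0039, -0.001, 0], 0, 0.065],
  [[-0.0048, -0.0012, 0], 0, 0.065],
  [[-0.0058, -0.0015, 0], 0, 0.065],
  [[0, 0, 0], 0, 0.065],
])

```text
time_s: 6.18
tcp_pos: [0.594, 0.0211, 0.0408]
ee_rot: [-0.001, 0.992, 0.125, 0.001]
contact_force: [2.0, 2.4, 4.5]
width: 0.745
finger_force: 2.3
```

Request:
arm_command([
  [[0, 0, 0.006], 0, 0.065],
  [[0, 0, 0.008], 0, 0.065],
  [[0, 0, 0.01], 0, 0.065],
  [[0, 0, 0.02], 0, 0.065],
  [[0, 0, 0.03], 0, 0.065],
])

```text
time_s: 6.6
tcp_pos: [0.5904, 0.0187, 0.1122]
ee_rot: [-0.0, 0.992, 0.124, -0.004]
contact_force: [-0.5, -0.5, 0.3]
width: 0.745
finger_force: 0.0
```

Request:
arm_command([
  [[-0.01, 0, 0.03], 0, 0.065],
  [[-0.03, 0, 0.02], 0, 0.065],
  [[-0.03, 0, 0.02], 0, 0.065],
  [[-0.03, 0, 0], 0, 0.065],
  [[0, 0, 0], 0, 0.065],
])

```text
time_s: 7.02
tcp_pos: [0.4885, 0.0192, 0.1849]
ee_rot: [0.002, 0.992, 0.124, -0.002]
contact_force: [-0.7, -0.6, -0.5]
width: 0.746
finger_force: 0.0
```

```bash
python3 - <<'E'
from h import *
from station import telemetry
import cv2
o=telemetry.get_obs();print(o["time_s"],o["tcp_pos"],o["contact_force"])
a=vision.grab_frame("side")[130:310,180:400,::-1]
cv2.imwrite("pics/m5.png",cv2.resize(a,None,fx=3.3,fy=3.3,interpolation=2))
E
```

```text
7.0167 [0.48851327 0.01921053 0.18485756] [-0.70039304 -0.58054306 -0.46513965]
```

View pics/m5.png

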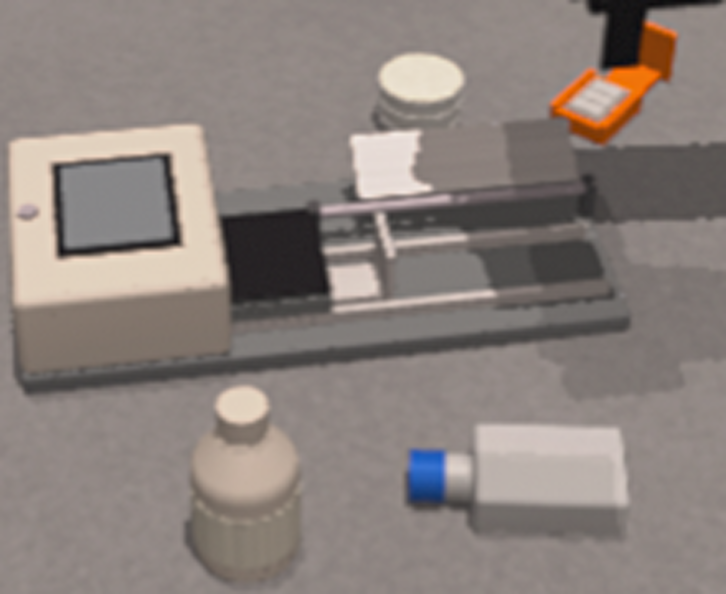

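The flap is shut (crop 275,255) over the block, and the strip and tab (385,255) are outside it. The bystanders are in place and the hand is clear.

```bash
python3 -c "
from station import job; print(job.job_done())"
```

```text
the job is handed in; nothing more can be done
None
```

The carrier is fully home against the stop with the flap shut behind its block, the flask, bottle and dishes were not moved, and the job was handed in at about 7 s.

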